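# Unlock the medicine box and take out the tablet jar

### The job

Take the blue-headed key off its hook, push it fully home in the lock of the white medicine box and turn it clockwise until the bolt lets go and the lid springs open. Leave the key in the lock, then lift out the white jar and stand it upright on the round cork mat without dropping it. Leave the red-headed key hanging and do not knock over anything on the table.

Things in the scene. Friction and masses are not known exactly. Their poses are not given: they have to be found in the camera images.
- key_blue: Blue-headed steel key, 72 long, 30 g, hanging head up on a hook. Origin: tip of the shaft; z up the shaft to the head, x across the head's width. Double bit 20 wide (x) 4 thick (y), 0-10 above the tip; stop collar dia 20, underside at 18; plastic head 34 wide 9 thick at 30-72, with a hole 16 wide at 50-66 where the hook passes along y. Grip the head's side edges (34 apart in x) near 44.
- key_red: Red-headed key, a spare for something else; same shape as the blue one but its bit is 28 wide and does not enter this lock. The two keys may hang on either hook.
- key_stand: Fixed wooden key stand. Origin under its middle; z up, hooks point to its -x (towards the robot). Base 80 (x) by 160 (y), 14 high; back board on the +x side, its front face at x +28, its top at z 118. Two steel hooks of 4.4 mm wire at y +48 and -48, z 103, run from the board to x -14, the last 4 mm turned up 3.5. Keys hang at x +4: lift a key 6 to 8, draw it 30 to -x, then raise it.
- med_box: Fixed white steel medicine box with a green disc and white cross. Origin under its middle; z up, front to its -x. Body 170 (x) by 200 (y) by 124 high, walls 3, floor 4 thick, lid top at z 127. The spring lid is hinged along the back (+x) top edge. Locked, it gives under 1 mm; unlocked, it lifts a held key with about 3 N and, once let go, swings fully open in about 4 s, the key staying in the lock.
- keyhole (a point): Middle of the keyhole mouth, on the blue frame (40 by 26) in the lid, 4 above the lid top, 35 from the box's front. z points out of the lock (up while shut), x to the back of the box: the slot runs along x, 23 by 7, with a 45 degree lead-in, 29 by 13 at the mouth. The key goes in 18 deep, till its collar sits on the frame; only then is its bit under the slot plate and free to turn.
- lock (a joint): Turning part inside the lock, with the bolt on it. Near 0 (-0.05 to 0.05 rad) locked, its slot in line with the keyhole; grows clockwise seen from above to a stop at 1.30 rad. The bolt is clear of the box from about 0.9 rad. Stays where it is left, turns with light friction (about 0.05 Nm). The key has up to 0.15 rad of play in it, so turn the key 1.35 to 1.45 rad.
- med_lid (a joint): Lid angle: under 0.01 shut and locked, 1.85 rad fully open, leaning back past upright.
- tablet_jar: White jar with a white lid, 66 dia, 115 high, 0.2 to 0.42 kg, standing on the floor of the box, out of sight until the lid is open. Origin: centre of its underside, z up. Grip round the body with the tool straight down, about 80 above its underside (it is firm up to 98); there is room for open fingers on all sides.
- cork_mat: Round cork mat lying fixed on the table at the right, dia 104, 6 thick. Origin: centre of its underside, z up.
- clear_tub: Loose clear food tub on the table to the right, 104 by 156 by 51; bystander. Origin: centre of its underside.
- tin_half: Loose food tin, dia 75, 58 high; bystander at the left. Origin: centre of its underside, z up.
- white_cup: Loose white beaker standing on its rim, dia 100, 66 high; bystander at the left. Origin: centre of its underside, z up.

How it is judged:
By the outcome, as a careful person would: the job done as asked, in the order asked, and still so for the second after the job is handed in, with the robot touching nothing.
It also fails if it takes over 61 s, if anything falls off the work surface, if the arm or the gripper's body presses on something with over 40 N, if the wrist force passes 120 N, or if a joint passes its speed limit or range.

### The arm

A 7-joint arm with a two-finger parallel gripper is mounted at the origin on a cart in front of the work surface, level with it; the furniture and walls round the work are solid. World frame = base frame: x ahead of the robot, y to its left, z up, the work surface at z = 0. Lengths are in m, angles in rad, forces in N, time in s.
With the tool pointing down it reaches from about 0.425 to 0.825 m from the base axis. Payload 3.6 kg.
Tool frame: the origin (TCP) lies where the fingers leave the gripper's body, on its centre line; the fingertips stand 73 mm ahead of it and the grasp point (between the pads) lies 54 mm ahead of it; z points along the fingers, y is the line along which they close (so a half turn about z gives the same grasp; the last joint's range is limited). The gripper opens to 85 mm and grips with 20 to 120 N. Pads are 22 mm wide; open, the fingers measure 114 mm over their backs; the gripper's body (76 mm by 85 mm) begins 54 mm behind the grasp point. The pads swing forward as they close: fully open they stand 13 mm farther back than shut.
Start: joints at [1.234, 0.615, -0.013, 1.423, 0.008, 1.103, -0.04], TCP at [0.198, -0.619, 0.304] pointing down, gripper open.
Joint ranges: [-3.12, 3.12], [-0.3, 2.06], [-1.34, 1.32], [0.26, 2.42], [-1.36, 4.5], [0.01, 1.98], [-2.84, 2.84]. Speed limits (rad/s): [2.79, 2.79, 3.14, 3.14, 3.14, 3.14, 3.14].

### API

Orientations are given as a unit quaternion [x, y, z, w].
In Python, from station import arm, snapshot, camera_info, ticket gives the robot as it stands. Calls block until the motion is done:
- arm.movep(position, orientation): joint-space move of the TCP to a pose.
- arm.line_to(position, velocity=0.15, ori=None): straight line of the TCP; ori=None keeps the orientation; velocity is the mean speed in m/s.
- arm.move_j(angles): joint-space move.
- arm.move_gripper(opening, effort=None): opening from 0.0 (shut) to 1.0 (fully open); effort is the grip in N (None keeps the last); returns when the fingers have stopped.
- arm.pause(seconds).
- arm.ik(position, orientation): joint angles nearest the present ones, or None.
- snapshot(name): name is "scene" or "top"; returns the picture (384x512x3 uint8, blue, green, red); there is no depth.
- camera_info(name): a dict with "fx", "fy", "cx", "cy" (pixels), "R" (3x3) and "t" (3): a world point X has camera coordinates R X + t. Camera axes: x right, y down, z forward; pixel columns grow to the right and rows downward; lengths in m; the calibration is good to about 2 mm. A picture is of the moment at which its call begins. camera_info takes no time and is no camera call.
A pose or a line that the arm cannot do raises arm.MotionError and nothing moves.
- ticket.finish_job(): hands the job in; it is judged then, once.
Readings, each from a call of its own:
- arm.read_time(): time.
- arm.read_joint_positions(): joint angles.
- arm.read_dq(): joint speeds.
- arm.read_effort(): joint torques, N m.
- arm.read_tool_pos(): TCP position.
- arm.read_eef_rot(): TCP orientation.
- arm.read_ft_force(): force on the tool from outside, world axes, zero at the start.
- arm.read_wrist_torque(): the same for the moment, N m.
- arm.read_opening(): opening from 0.0 (shut) to 1.0 (fully open).
- arm.read_finger_force(): force on a finger pad.
Only numpy, scipy, OpenCV 4.12 (cv2) and the standard library are available. Lean on these libraries where they do the work, as an engineer would, in place of code of your own. Each camera call takes 0.05 s, during which the arm holds its last target. There are 200 camera calls.

## Working session

There is one attempt and no reset: what is moved stays moved. The work goes in short steps, each a Python script; the robot and the scene stay as the last script left them, time stands still between calls to the robot, and variables do not carry over. Pictures are saved under pics/ and viewed, at most 10 in all, crops included, and the job is handed in when it is done.

```bash
ls; mkdir -p pics; python3 - <<'E'
from station import arm,snapshot,camera_info
import cv2,numpy as np
np.set_printoptions(precision=4,suppress=True)
for n in("scene","top"):
    cv2.imwrite(f"pics/{n}0.png",cv2.resize(snapshot(n),(768,576),interpolation=cv2.INTER_CUBIC))
    c=camera_info(n);print(n,c,-np.array(c["R"]).T@np.array(c["t"]))
print(arm.read_time(),arm.read_tool_pos(),arm.read_eef_rot(),arm.read_joint_positions(),arm.read_opening())
E
```

```text
pics
scene {'fx': 418.9721478513053, 'fy': 418.9721478513053, 'cx': 258.06452391723747, 'cy': 186.5486452072802, 'R': array([[-0.5953, -0.8034, -0.0084],
       [-0.4703,  0.3569, -0.8071],
       [ 0.6515, -0.4766, -0.5903]]), 't': array([0.3835, 0.296 , 1.0562])} [-0.3206  0.7058  0.8656]
top {'fx': 366.71266601992426, 'fy': 366.71266601992426, 'cx': 256.6608858190529, 'cy': 194.87291178733017, 'R': array([[ 0.0506, -0.9987,  0.0006],
       [-0.9784, -0.0497, -0.2008],
       [ 0.2006,  0.0095, -0.9796]]), 't': array([0.1005, 0.5355, 1.308 ])} [0.2564 0.1145 1.3888]
0.1 [ 0.1982 -0.6192  0.3046] [0.988  0.1543 0.0001 0.0004] [ 1.2346  0.6142 -0.0126  1.4226  0.0081  1.1039 -0.0404] 0.9974663901223786
```

View pics/scene0.png

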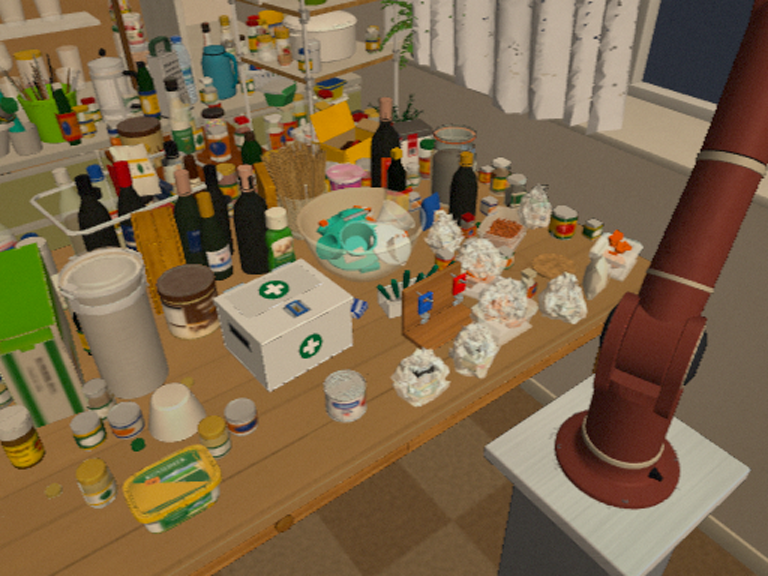

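View pics/top0.png

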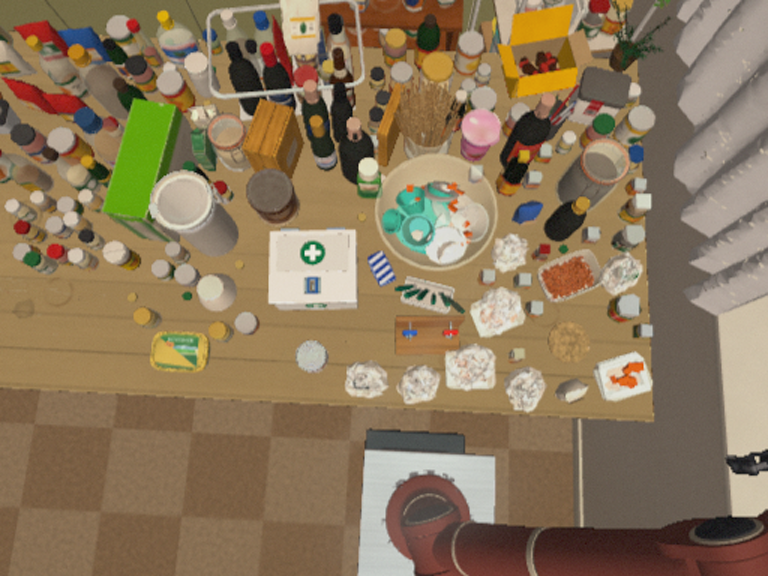

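The scene view shows the box with its keyhole frame at about (297,307), the blue key at (425,303) and the red key at (459,285). In the top view (768-wide) the frame is at (313,284), the blue key at (410,333), the red key at (450,331) and the mat at (568,342). I'll zoom in for precise points.

```bash
python3 - <<'E'
from station import snapshot
import cv2,numpy as np
s=snapshot("scene");t=snapshot("top");cv2.imwrite("pics/s_raw.png",s);cv2.imwrite("pics/t_raw.png",t)
def crop(im,x,y,w,h,k,name):
    c=cv2.resize(im[y:y+h,x:x+w],None,fx=k,fy=k,interpolation=cv2.INTER_CUBIC)
    for i in range(x-x%10+10,x+w,10):
        cv2.line(c,((i-x)*k,0),((i-x)*k,6),(0,0,255));cv2.putText(c,str(i),((i-x)*k+2,12),0,.35,(0,0,255))
    for j in range(y-y%10+10,y+h,10):
        cv2.line(c,(0,(j-y)*k),(6,(j-y)*k),(0,0,255));cv2.putText(c,str(j),(2,(j-y)*k-2),0,.35,(0,0,255))
    cv2.imwrite(f"pics/{name}.png",c)
crop(s,140,168,195,94,4,"s1");crop(t,174,148,156,94,5,"t1")
E
```

```text
(no output)
```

View pics/s1.png

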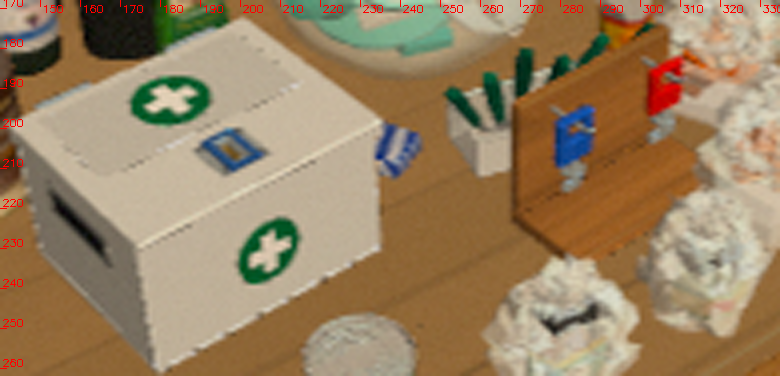

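View pics/t1.png

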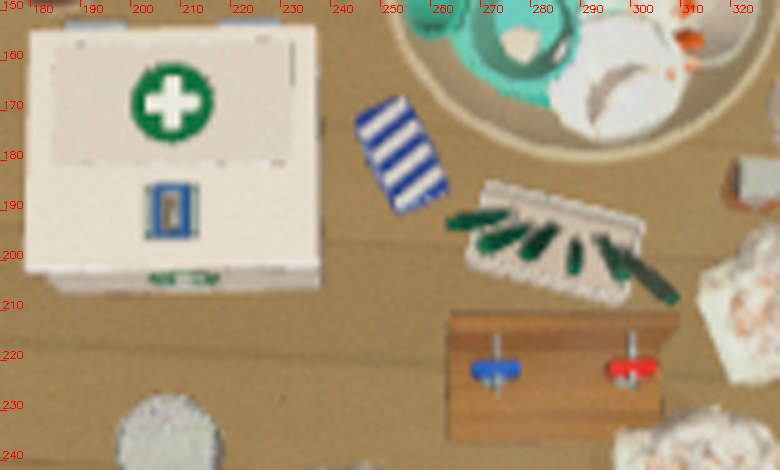

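Readable points: lid corners, keyhole frame, stand corners, hooks and key heads are all visible in both crops (e.g. scene crop lid corners (20,118),(137,245),(381,122),(240,18); blue head at (574,136), hook tip (590,128); top crop frame (172,210), blue head (496,370)). Next I'll triangulate and fit.

```bash
cat > h.py <<'E'
import numpy as np,cv2
from scipy.optimize import least_squares
from station import camera_info
np.set_printoptions(precision=4,suppress=True)
C={n:camera_info(n) for n in("scene","top")}
def proj(n,X):
    c=C[n];p=np.atleast_2d(X)@np.array(c["R"]).T+np.array(c["t"])
    return np.c_[c["fx"]*p[:,0]/p[:,2]+c["cx"],c["fy"]*p[:,1]/p[:,2]+c["cy"]]
def tri(s,t):
    f=lambda X:np.r_[(proj("scene",X)-s).ravel(),(proj("top",X)-t).ravel()]
    r=least_squares(f,[.6,0,.1]);return r.x,np.sqrt(2*r.cost)
def onplane(n,uv,z):
    c=C[n];R=np.array(c["R"]);o=-R.T@np.array(c["t"])
    d=R.T@np.array([(uv[0]-c["cx"])/c["fx"],(uv[1]-c["cy"])/c["fy"],1]);return o+d*(z-o[2])/d[2]
def rz(a):return np.array([[np.cos(a),-np.sin(a),0],[np.sin(a),np.cos(a),0],[0,0,1]])
E
python3 - <<'E'
from h import *
s=cv2.imread("pics/s_raw.png");t=cv2.imread("pics/t_raw.png")
S=lambda x,y:np.array([(x+.5)/4-.5+140,(y+.5)/4-.5+168])
T=lambda x,y:np.array([(x+.5)/5-.5+174,(y+.5)/5-.5+148])
def seg(im,x0,y0,x1,y1,col):
    h=cv2.cvtColor(im,cv2.COLOR_BGR2HSV)[y0:y1,x0:x1]
    if col=="b":m=(h[...,0]>98)&(h[...,0]<130)&(h[...,1]>110)&(h[...,2]>60)
    else:m=((h[...,0]<6)|(h[...,0]>172))&(h[...,1]>170)&(h[...,2]>90)
    m=m.astype(np.uint8);k,l,st,c=cv2.connectedComponentsWithStats(m)
    i=1+np.argmax(st[1:,4]);m=l==i;ys,xs=np.nonzero(m)
    r=cv2.minAreaRect(np.c_[xs,ys].astype(np.float32));
    return np.array(r[0])+[x0,y0],np.array(c[i])+[x0,y0],st[i],r[1:]
obs={}
fr_s=seg(s,186,194,212,214,"b");fr_t=seg(t,200,180,216,198,"b")
b_s=seg(s,272,190,295,212,"b");b_t=seg(t,264,216,282,228,"b")
r_s=seg(s,298,178,314,200,"r");r_t=seg(t,292,216,308,228,"r")
for n,a,b in(("frame",fr_s,fr_t),("blue",b_s,b_t),("red",r_s,r_t)):
    print(n,a,b,"\n rect",tri(a[0],b[0]),"centroid",tri(a[1],b[1]))
box={"BL":(S(20,118),T(30,26)),"FL":(S(137,245),T(25,271)),"FR":(S(381,122),T(321,272)),"BR":(S(240,18),T(318,26))}
for k,v in box.items():print(k,*tri(*v))
hk={"bt":(S(590,128),T(497,391)),"br":(S(555,107),T(497,335)),"rt":(S(682,80),T(632,388)),"rr":(S(645,59),T(632,333))}
for k,v in hk.items():print(k,*tri(*v))
# box fit
M={"BL":(85,100,127),"FL":(-85,100,127),"FR":(-85,-100,127),"BR":(85,-100,127)}
def f(p):
    g=lambda X:rz(p[2])@(np.array(X)/1000)+[p[0],p[1],0]
    r=[]
    for k,X in M.items():
        r+=list((proj("scene",g(X))-box[k][0]).ravel())+list((proj("top",g(X))-box[k][1]).ravel())
    r+=list((proj("scene",g((-50,0,131)))-fr_s[0]).ravel()*1.5)+list((proj("top",g((-50,0,131)))-fr_t[0]).ravel()*1.5)
    return r
q=least_squares(f,[.65,.2,0]);print("box",q.x,np.round(q.fun,1));p=q.x
print("keyhole",rz(p[2])@[-.05,0,.131]+[p[0],p[1],0])
# stand fit
P=[((28,80,118),S(517,92),T(447,322)),((28,-80,118),S(667,28),None),((-40,80,14),None,T(447,440)),((-14,48,105),*hk["bt"]),((-14,-48,105),*hk["rt"]),((28,48,103),*hk["br"]),((28,-48,103),*hk["rr"])]
def f2(p):
    r=[]
    for X,a,b in P:
        X=rz(p[2])@(np.array(X)/1000)+[p[0],p[1],0]
        for n,o in(("scene",a),("top",b)):
            if o is not None:r+=list((proj(n,X)-o).ravel())
    return r
q=least_squares(f2,[.55,-.1,0],loss="soft_l1");print("stand",q.x,np.round(f2(q.x),1));p=q.x
for y in(48,-48):print("key tip expected",rz(p[2])@[.004,y/1000,.039]+[p[0],p[1],0])
E
```

```text
frame (array([197.459 , 205.0492]), array([197.3095, 205.2857]), array([ 5,  6, 14, 11, 42], dtype=int32), ((12.547615051269531, 7.170065879821777), 39.80556869506836)) (array([208. , 189.5]), array([208.4595, 189.3784]), array([ 5,  5,  7, 10, 37], dtype=int32), ((9.0, 6.0), 90.0)) 
 rect (array([0.5254, 0.299 , 0.1282]), np.float64(0.10097793875805819)) centroid (array([0.5268, 0.2983, 0.126 ]), np.float64(0.37189150911741004))
blue (array([283., 202.]), array([282.7473, 201.9231]), array([ 7,  5,  9, 15, 91], dtype=int32), ((14.0, 8.0), 90.0)) (array([273. , 221.5]), array([272.8519, 221.4444]), array([ 5,  4,  9,  4, 27], dtype=int32), ((3.0, 8.0), 90.0)) 
 rect (array([0.4295, 0.0646, 0.0876]), np.float64(0.2964297793572316)) centroid (array([0.4297, 0.0652, 0.0881]), np.float64(0.35429256824258093))
red (array([306., 189.]), array([305.4471, 189.1059]), array([ 4,  4,  9, 15, 85], dtype=int32), ((14.0, 8.0), 90.0)) (array([299.5, 221. ]), array([299.8077, 221.0385]), array([ 3,  4, 10,  3, 26], dtype=int32), ((2.0, 9.0), 90.0)) 
 rect (array([ 0.4348, -0.0305,  0.0905]), np.flo
[... 167 characters left out ...]
.1274] 0.0817133214010555
FR [0.4886 0.1942 0.1261] 1.3223984423612947
BR [0.6683 0.2071 0.1246] 1.1125073448152947
bt [0.4115 0.0646 0.1078] 0.21833968045039162
br [0.4515 0.0657 0.1036] 0.04212793750298934
rt [ 0.4179 -0.031   0.1055] 0.22363986865511487
rr [ 0.4579 -0.0297  0.1029] 0.0942340127191414
box [0.5718 0.3019 0.061 ] [-1.3  0.8  1.1  1.3 -0.1 -1.1  0.6 -1.3 -0.8 -0.5 -1.5 -2.   1.5  0.3
 -0.8  0.7  0.9 -0.3 -0.3  1.1]
keyhole [0.5219 0.2989 0.131 ]
stand [0.4291 0.0174 0.0491] [ 0.5  3.7  0.8  1.   1.7 -0.1  0.3 -0.4 -0.2  0.6 -0.2 -0.4  0.   0.2
  0.2  0.3 -0.9 -0.2 -0.3 -0.9 -0.4 -0.2 -0.2 -0.5]
key tip expected [0.4307 0.0655 0.039 ]
key tip expected [ 0.4354 -0.0303  0.039 ]
```

```bash
python3 - <<'E'
import cv2,numpy as np
s=cv2.imread("pics/s_raw.png");t=cv2.imread("pics/t_raw.png")
a=cv2.resize(s[155:205,335:420],None,fx=6,fy=6,interpolation=cv2.INTER_CUBIC)
b=cv2.resize(t[205:252,355:440],None,fx=6,fy=6,interpolation=cv2.INTER_CUBIC)
cv2.imwrite("pics/mat.png",np.vstack([a,b]))
E
```

```text
(no output)
```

View pics/mat.png

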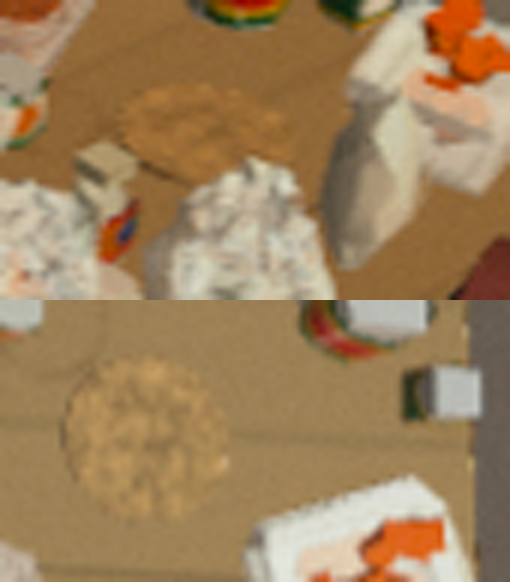

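Mat: in the top crop its disc spans x 64–228, y 355–520, which gives a native centre near (378.9,227.4). In the scene crop it is partly hidden by a crumple. Next I'll refine the keyhole, check the mat and check reachability.

```bash
cat >> h.py <<'E'
from scipy.spatial.transform import Rotation as Ro
from station import arm,snapshot
def quat(phi,tilt=0):  # tool down, y along -Rz(phi)y ; tilt>0: fingertips lean to +x(phi)
    return (Ro.from_euler("z",phi)*Ro.from_euler("y",-tilt)*Ro.from_matrix(np.diag([1.,-1,-1]))).as_quat()
def tcp(g,phi,tilt=0,d=.054):  # TCP for grasp point g
    return np.array(g)-d*Ro.from_quat(quat(phi,tilt)).as_matrix()[:,2]
def ik(g,phi,tilt=0):return arm.ik(tcp(g,phi,tilt),quat(phi,tilt))
E
python3 - <<'E'
from h import *
print("mat",onplane("top",(378.9,227.4),.006))
m=onplane("top",(378.9,227.4),.006);a=np.linspace(0,6.28,60);e=proj("scene",m+.052*np.c_[np.cos(a),np.sin(a),0*a])
print("scene mat crop bbox",(e.min(0)-[335,155])*6,(e.max(0)-[335,155])*6)
for s,t in(((197.46,205.05),(208,189.5)),((197.6,205.1),(208,189.8))):
    f=lambda X:np.r_[(proj("scene",[X[0],X[1],.131])-s).ravel(),(proj("top",[X[0],X[1],.131])-t).ravel()]
    r=least_squares(f,[.5,.3]);print("kh",r.x,r.fun,onplane("scene",s,.131),onplane("top",t,.131))
K=np.array([.430,.0652,.083]);H=np.array([.525,.299,.131])
for phi in(.05,.05+np.pi,.05-np.pi):
  for dx,z in((0,.083),(0,.091),(-.03,.091),(-.03,.2)):
    for tl in(0,-.15,-.3,.15,.3):
      q=ik(K+[dx,0,z-.083],phi,tl);print(round(phi,2),dx,z,tl,None if q is None else np.array(q))
for phi in(.06+1.571,.06-1.571,.06+1.571-1.4,.06-1.571-1.4,.06+1.571+np.pi,.06+1.571+np.pi-1.4):
  for g in(H+[0,0,.026],H+[0,0,.08]):
    q=ik(g,phi);print("H",round(phi,2),None if q is None else np.array(q))
for g in([.57,.30,.084],[.57,.30,.3],[m[0],m[1],.086]):
  for phi in(0,1.57,-1.57,3.14):
    q=ik(g,phi);print("J",g,phi,None if q is None else np.array(q))
E
```

```text
mat [ 0.4376 -0.34    0.006 ]
scene mat crop bbox [113.586   80.4493] [292.1061 180.0075]
kh [0.5238 0.2994] [ 0.0984 -0.4406 -0.3254  0.1923] [0.5223 0.3007 0.131 ] [0.5246 0.2983 0.131 ]
kh [0.523  0.2993] [ 0.1308 -0.3582 -0.3183  0.1195] [0.5218 0.3004 0.131 ] [0.5235 0.2983 0.131 ]
0.05 0 0.083 0 [-0.1835  0.5753 -0.0248  2.1946  0.0371  0.372  -1.7597]
0.05 0 0.083 -0.15 [-0.1298  0.6192 -0.0844  2.0823  0.0472  0.5907 -1.7643]
0.05 0 0.083 -0.3 [-0.1194  0.6748 -0.0861  1.9743  0.0157  0.7915 -1.7282]
0.05 0 0.083 0.15 [-0.2816  0.5526  0.0918  2.3103 -0.1856  0.1346 -1.5457]
0.05 0 0.083 0.3 None
0.05 0 0.091 0 [-0.1698  0.5589 -0.0442  2.1885  0.061   0.3953 -1.7844]
0.05 0 0.091 -0.15 [-0.1235  0.6045 -0.0934  2.077   0.0524  0.6112 -1.7704]
0.05 0 0.091 -0.3 [-0.1144  0.6612 -0.0935  1.9696  0.0195  0.8101 -1.7332]
0.05 0 0.091 0.15 [-0.2769  0.5334  0.0846  2.3041 -0.1244  0.1586 -1.6066]
0.05 0 0.091 0.3 [-0.0945  0.5343 -0.2     2.4136  2.0966  0.186   2.43  ]
0.05 -0.03 0.091 0 [-0.1865  0.5344 -0.0411  2.2653  0.0623  0.3429 -1.8013]
0.05 -0.03 0.091 -0.15 [-0.1287  0
[... 4801 characters left out ...]
 -1.57 [ 0.0266  0.7944 -1.1497  1.3464  0.7162  1.4421  2.0557]
J [0.57, 0.3, 0.3] 3.14 [ 0.0613  0.8604 -1.2961  1.3452  0.8195  1.5162  0.4093]
J [np.float64(0.4376499721746582), np.float64(-0.34004484982664795), 0.086] 0 [ 0.5923  0.6826  0.0449  1.8709 -0.051   0.5892 -0.9012]
J [np.float64(0.4376499721746582), np.float64(-0.34004484982664795), 0.086] 1.57 [ 0.7818  0.6942 -0.2511  1.8647  0.2785  0.6167  0.3571]
J [np.float64(0.4376499721746582), np.float64(-0.34004484982664795), 0.086] -1.57 [ 0.3597  0.7193  0.4156  1.8784 -0.4619  0.6397 -2.0806]
J [np.float64(0.4376499721746582), np.float64(-0.34004484982664795), 0.086] 3.14 [ 1.01    0.7638 -0.6277  1.8573  0.6498  0.7361  1.5837]
```

```bash
python3 - <<'E'
from h import *
ph=.05;K=np.array([.430,.0652,.082])
arm.move_gripper(.75,60)
arm.movep(tcp(K+[0,0,.11],ph),quat(ph))
arm.line_to(tcp(K,ph),.15)
F0=np.array(arm.read_ft_force());print("pre",F0,arm.read_tool_pos(),arm.read_time())
arm.move_gripper(0,60);arm.pause(.1)
print("grip",arm.read_opening(),arm.read_finger_force(),np.array(arm.read_ft_force()))
u=rz(ph)@[1,0,0]
arm.line_to(tcp(K+[0,0,.0075],ph),.05);print(np.array(arm.read_ft_force()))
arm.line_to(tcp(K-.031*u+[0,0,.0075],ph),.08);print(np.array(arm.read_ft_force()))
arm.line_to(tcp(K-.031*u+[0,0,.13],ph),.2)
print(np.array(arm.read_ft_force()),arm.read_opening(),arm.read_time(),arm.read_tool_pos())
s=snapshot("scene");t=snapshot("top")
p=proj("scene",K-.031*u+[0,0,.13])[0].astype(int);q=proj("top",K-.031*u+[0,0,.13])[0].astype(int);print(p,q)
a=cv2.resize(s[p[1]-50:p[1]+50,p[0]-60:p[0]+60],None,fx=4,fy=4,interpolation=2);cv2.imwrite("pics/g1.png",a)
E
```

```text
pre [-0.0408  0.2932 -5.3072] [0.4305 0.0652 0.1364] 4.0
grip 0.38776725594551054 59.218651950359344 [-0.8676 -0.3527  2.382 ]
[-0.182  -1.2391 -4.6014]
[ 0.2528  0.068  -4.2707]
[ 0.7592 -0.9135 -5.2457] 0.3918578703583647 6.0667 [0.3988 0.0634 0.2654]
[291 172] [274 225]
```

View pics/g1.png

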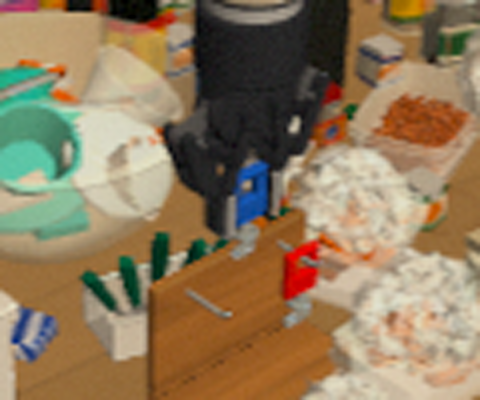

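The picture shows the blue key held upright by the head's edges, clear of the empty hook. The red key is still hanging at about (302,270). I'll carry it to a hover over the keyhole and check alignment.

```bash
python3 - <<'E'
from h import *
ph=.061+np.pi/2;H=np.array([.5232,.2993,.131])
arm.movep(tcp(H+[0,0,.044+.035],ph),quat(ph))
arm.line_to(tcp(H+[0,0,.044+.008],ph),.1)
print(arm.read_tool_pos(),arm.read_eef_rot(),quat(ph),arm.read_joint_positions(),np.array(arm.read_ft_force()),arm.read_time())
s=snapshot("scene");t=snapshot("top");cv2.imwrite("pics/hs.png",s);cv2.imwrite("pics/ht.png",t)
p=proj("scene",H)[0];q=proj("top",H)[0];print(p,q)
i=p.astype(int);j=q.astype(int)
A=cv2.resize(s[i[1]-42:i[1]+18,i[0]-30:i[0]+30],None,fx=10,fy=10,interpolation=2)
for d in np.linspace(0,.052,2):
  a=tuple(((proj("scene",H+[0,0,d])[0]-i+[30,42]+.5)*10-.5).astype(int));cv2.circle(A,a,3,(0,0,255),1)
cv2.imwrite("pics/h1.png",A)
E
```

```text
[0.5232 0.2985 0.2368] [ 0.6856  0.728  -0.0006  0.0002] [0.6852 0.7283 0.     0.    ] [-0.1649  0.6914 -0.6629  1.6373  0.4904  0.9865 -0.9332] [ 0.3546 -0.2043 -5.3478] 7.625
[197.7148 204.7043] [207.6994 189.8716]
```

View pics/h1.png

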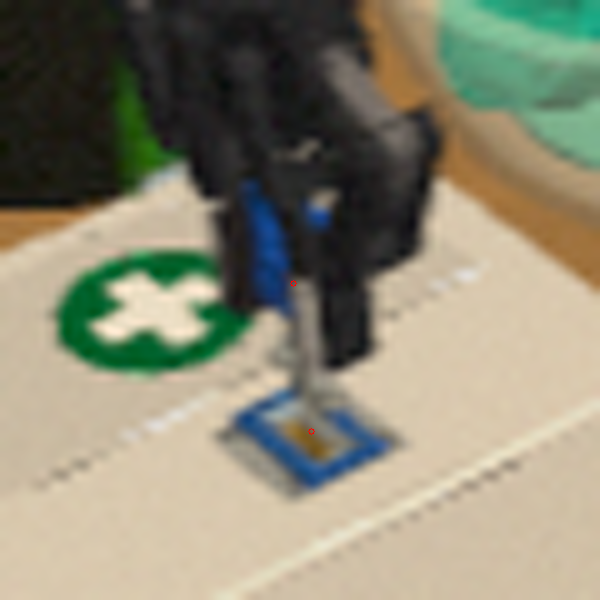

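The picture shows the key over the frame, with its tip at about (313,412) and the slot's brown centre at about (308,435), against a predicted mouth at (311,431). Alignment is within about 1 mm, so I'll lower with force guarding.

```bash
python3 - <<'E'
from h import *
ph=.061+np.pi/2;H=np.array([.5232,.2993,.131])
T=lambda z:tcp(H+[0,.0005,.044+z],ph)
F0=np.array(arm.read_ft_force())
for z in np.arange(.004,-.0231,-.0025):
    arm.line_to(T(z),.05)
    F=np.array(arm.read_ft_force())-F0;print(round(z,4),F,arm.read_tool_pos(),arm.read_opening())
    if F[2]>18:break
print(arm.read_time())
E
```

```text
0.004 [-0.0059 -0.9294  0.045 ] [0.5232 0.2998 0.233 ] 0.38780912204901224
0.0015 [-0.6796 -1.7044  0.2492] [0.5232 0.2997 0.2303] 0.3870295512302927
-0.001 [ 0.8698 -0.5594 -0.4459] [0.5231 0.2997 0.2278] 0.38854376394029994
-0.0035 [-0.1158 -0.4427 -0.2725] [0.5231 0.2999 0.2254] 0.3883093630999491
-0.006 [ 0.1961  0.5496 -0.1574] [0.5231 0.2999 0.2228] 0.38802848316408334
-0.0085 [-0.4933 -0.2433 -1.2028] [0.5231 0.3    0.2203] 0.38697073952072825
-0.011 [-0.0873  0.2618 -0.8307] [0.5231 0.2999 0.2178] 0.38657530579024935
-0.0135 [-0.1972  1.3406 -0.6191] [0.5231 0.2999 0.2153] 0.38934933619832424
-0.016 [-0.2405  0.6659 -1.064 ] [0.5231 0.2999 0.2128] 0.39010955425032573
-0.0185 [0.8701 1.3475 2.2784] [0.5234 0.3    0.211 ] 0.38561464908568105
-0.021 [-2.7586 -2.0869 10.7756] [0.5233 0.3001 0.2098] 0.3875211975731479
10.475
```

Entered freely and seated on the collar at 18 mm. Turning now.

```bash
python3 - <<'E'
from h import *
ph=.061+np.pi/2;H=np.array([.5232,.2993,.131])
F0=np.array([.35,-.2,-5.35])
for i,d in enumerate(np.linspace(0,1.43,9)):
    p=tcp(H+[0,.0005,.044-.0195],ph-d)
    arm.movep(p,quat(ph-d))
    R=Ro.from_quat(arm.read_eef_rot()).as_matrix()
    print(round(d,2),np.array(arm.read_ft_force())-F0,np.array(arm.read_wrist_torque()),arm.read_tool_pos(),np.arctan2(R[1,0],R[0,0])-ph,arm.read_time())
print(arm.read_joint_positions(),arm.read_opening())
E
```

```text
0.0 [-1.1692 -0.0964  8.4283] [-0.0663  0.1821  0.0156] [0.5233 0.3    0.2102] 3.956278027406057e-06 10.725
0.18 [-0.3519  2.1931  8.0018] [ 0.2815 -0.1673 -0.0204] [0.5238 0.3007 0.2102] -0.17494327183759895 10.9917
0.36 [1.56   2.6032 9.4536] [ 0.3931 -0.4309 -0.0026] [0.524  0.3006 0.2101] -0.3517125255023128 11.2583
0.54 [2.4484 2.8453 8.4546] [ 0.4939 -0.6347 -0.0204] [0.5242 0.3004 0.2101] -0.5296946143791614 11.525
0.72 [3.8515 3.1432 8.656 ] [ 0.5704 -0.9494  0.0133] [0.5243 0.3003 0.21  ] -0.7081861318664076 11.7917
0.89 [3.7727 3.606  9.4847] [ 0.5482 -1.0718 -0.0083] [0.5244 0.3001 0.21  ] -0.8882355313440458 12.0583
1.07 [4.3403 1.1479 9.5163] [ 0.5049 -1.086  -0.0155] [0.5246 0.2998 0.21  ] -1.067330501832337 12.325
1.25 [3.9026 2.5929 8.8457] [ 0.409  -1.1498  0.0456] [0.5248 0.2996 0.21  ] -1.2464363078302934 12.5917
1.43 [4.5801 2.1525 8.8955] [ 0.3316 -1.1778 -0.0253] [0.525  0.2993 0.21  ] -1.4256183329931202 12.8583
[-0.4019  0.6545 -0.2507  1.6688  0.2065  0.841  -2.1052] 0.38412930249541183
```

Turned 1.43 rad. I'll raise 6 mm gently to confirm the lid follows, then release and back away.

```bash
python3 - <<'E'
from h import *
ph=.061+np.pi/2-1.43;H=np.array([.5250,.2993,.131])
F0=np.array([.35,-.2,-5.35])
for z in(-.016,-.012):
    arm.line_to(tcp(H+[0,0,.044+z],ph),.05);F=np.array(arm.read_ft_force())-F0
    print(z,F,arm.read_tool_pos())
if abs(F[2])<12:
    arm.move_gripper(.9)
    arm.line_to(tcp(H+[-.05,0,.044+.05],ph),.35)
    arm.line_to(tcp(H+[-.08,-.10,.044+.17],ph),.35)
    arm.pause(1.5)
print(arm.read_time(),arm.read_tool_pos())
s=snapshot("scene");cv2.imwrite("pics/o_s.png",s);t=snapshot("top");cv2.imwrite("pics/o_t.png",t)
cv2.imwrite("pics/o1.png",np.vstack([cv2.resize(s[120:270,110:340],None,fx=2,fy=2,interpolation=2),cv2.resize(t[110:250,150:380],None,fx=2,fy=2,interpolation=2)]))
E
```

```text
-0.016 [3.9425 3.7859 2.1439] [0.5254 0.299  0.212 ]
-0.012 [3.4323 3.4498 2.5952] [0.5253 0.2989 0.2159]
16.3417 [0.445  0.1993 0.399 ]
```

View pics/o1.png

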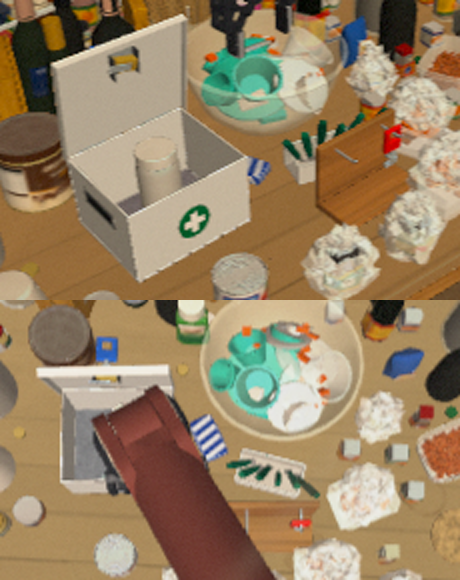

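The lid is fully open with the key in it (blue head at (107,350)). The jar stands in the box (lid at (156,150) in the upper crop), but the arm blocks the top view, so I'll swing aside and measure it.

```bash
python3 - <<'E'
from h import *
q=np.array(arm.read_joint_positions());q[0]+=.65;arm.move_j(list(q))
print(arm.read_time(),arm.read_tool_pos())
s=snapshot("scene");cv2.imwrite("pics/j_s.png",s);t=snapshot("top");cv2.imwrite("pics/j_t.png",t)
A=cv2.resize(s[180:240,165:215],None,fx=8,fy=8,interpolation=2);B=cv2.resize(t[145:205,180:230],None,fx=8,fy=8,interpolation=2)
cv2.imwrite("pics/j1.png",np.hstack([A,B]))
E
```

```text
17.6333 [ 0.4752 -0.1088  0.3991]
```

View pics/j1.png

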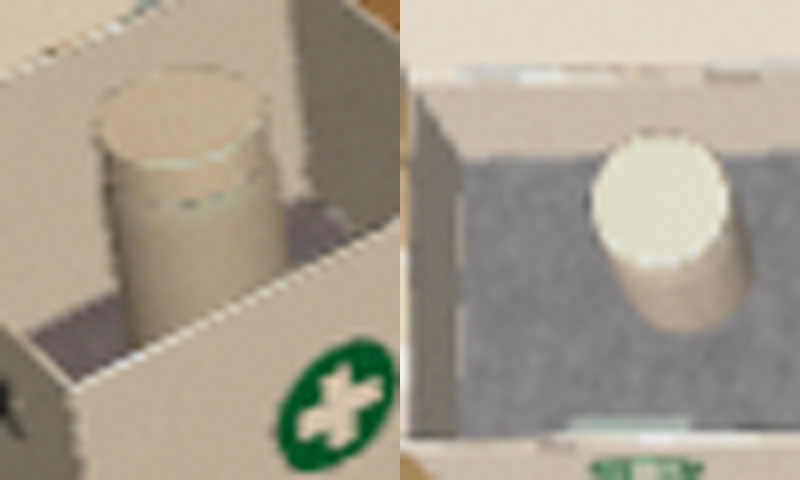

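Jar lid ellipse centre is at (182,116) in the left crop and (260,199) in the right crop, and the jar stands upright. Triangulating and checking.

```bash
python3 - <<'E'
from h import *
X,e=tri((187.3,194.1),(212.06,169.4));print(X,e)
J=onplane("top",(212.06,169.4),.119);J2=onplane("scene",(187.3,194.1),.119);print(J,J2)
print("in box",rz(-.061)@(X-[.5718,.3019,0]))
a=np.linspace(0,6.28,60);c=np.c_[np.cos(a),np.sin(a),0*a]*.029
for P in((J+J2)/2,):
  for n,o in(("scene",(165,180)),("top",(180,145))):
    E=(proj(n,P+c)-o+.5)*8;print(n,E.min(0),E.max(0))
for ph in(0.06,):
  for z in(.084,.26):print(ik([J[0],J[1],z],ph))
E
```

```text
[0.6017 0.2912 0.1172] 0.12539308575753305
[0.6015 0.2913 0.119 ] [0.5993 0.2921 0.119 ]
in box [ 0.0292 -0.0125  0.1172]
scene [102.6027  68.4321] [260.8848 163.335 ]
top [194.7501 139.3041] [324.1385 264.2342]
[-0.256   0.8535 -0.4167  1.5176  0.4145  0.8591 -2.3298]
[-0.2214  0.6793 -0.497   1.339   0.3267  1.2038 -2.2525]
```

```bash
python3 - <<'E'
from h import *
ph=.06;J=np.array([.6008,.2916,.080])
arm.move_gripper(1.0,50)
arm.movep(tcp(J+[0,0,.165],ph),quat(ph))
F0=np.array(arm.read_ft_force())
arm.line_to(tcp(J+[0,0,.045],ph),.2)
arm.line_to(tcp(J,ph),.1)
print("pre",np.array(arm.read_ft_force())-F0,arm.read_tool_pos(),arm.read_time())
arm.move_gripper(0,50);arm.pause(.15)
z0=arm.read_tool_pos()[2]
print("grip",arm.read_opening(),arm.read_finger_force(),np.array(arm.read_ft_force())-F0,z0)
arm.line_to(tcp(J+[0,0,.02],ph),.06);print(np.array(arm.read_ft_force())-F0)
arm.line_to(tcp(J+[0,0,.19],ph),.2)
print(np.array(arm.read_ft_force())-F0,arm.read_opening(),arm.read_time())
M=np.array([.4376,-.340,.27])
arm.movep(tcp(M,0),quat(0))
print(arm.read_tool_pos(),arm.read_time(),arm.read_opening(),np.array(arm.read_ft_force())-F0)
E
```

```text
pre [ 0.4997 -0.7463 -0.5774] [0.601  0.2919 0.1343] 20.9333
grip 0.7371215721523507 56.05774282012135 [-0.7301 -1.7101  8.2432] 0.13540511234400052
[ 0.4744  1.2314 -4.8923]
[ 0.5836 -0.059  -4.2128] 0.7343658225770283 22.9
[ 0.4386 -0.3388  0.3241] 25.225 0.7399819036827736 [-0.16    1.2264 -2.9984]
```

Jar held. Lowering with a force guard.

```bash
python3 - <<'E'
from h import *
P=lambda z:[.4376,-.340,z]
arm.line_to(P(.150),.2);arm.pause(.3)
F0=np.array(arm.read_ft_force())
for z in np.arange(.144,.1309,-.0015):
    arm.line_to(P(z),.03);F=np.array(arm.read_ft_force())-F0
    print(round(z,4),F,arm.read_tool_pos())
    if F[2]>4:break
arm.move_gripper(1.0);arm.pause(.2)
print(arm.read_opening(),arm.read_finger_force(),arm.read_time())
z=arm.read_tool_pos()[2]
arm.line_to(P(z+.05),.08);arm.line_to(P(.33),.25)
q=np.array(arm.read_joint_positions());q[0]+=.7;arm.move_j(list(q))
print(arm.read_time())
s=snapshot("scene");t=snapshot("top")
cv2.imwrite("pics/f.png",np.hstack([s[120:270,110:430],t[110:260,150:470]]).repeat(1,0)); 
v=np.vstack([s[110:270,120:430],t[110:260,150:460]]);cv2.imwrite("pics/f1.png",cv2.resize(v,None,fx=1.9,fy=1.9,interpolation=2))
E
```

```text
0.144 [-0.8105  0.285   0.6305] [ 0.4374 -0.3399  0.1436]
0.1425 [-0.6012  0.5607  0.2503] [ 0.4376 -0.3399  0.1424]
0.141 [-0.598   1.01    0.2002] [ 0.4376 -0.34    0.1409]
0.1395 [-0.0352  1.4516  0.3138] [ 0.4375 -0.34    0.1394]
0.138 [-0.819   0.6828  0.2161] [ 0.4375 -0.34    0.1379]
0.1365 [-3.0789  0.7848  9.6529] [ 0.4378 -0.3401  0.1374]
1.0031762680188958 0.0 28.7
31.6167
```

View pics/f1.png

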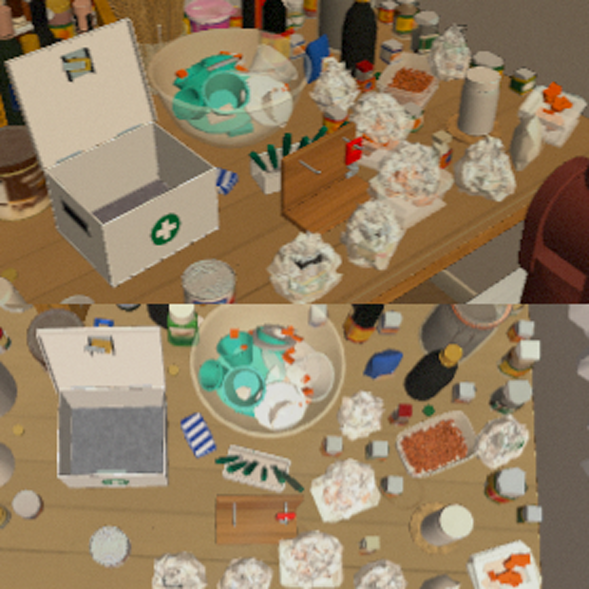

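The jar stands upright on the mat (lower crop (447,524)). The lid is open with the key in the lock (upper crop (77,65)), the red key is still hanging, and nothing has been disturbed.

```bash
python3 -c "
from station import ticket
print(ticket.finish_job())"
```

```text
the job is handed in; nothing more can be done
None
```

The job is done and handed in after about 32 s of the 61 s allowed: the lid is open with the blue key left in the lock, the white jar stands upright on the cork mat, the red key still hangs, and nothing was knocked over in the final pictures.

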